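# Start the glasswasher on its glass programme

## Task

Start the glasswasher by pressing its controls with the closed fingertips, in this order: push the white-striped end of the black mains rocker fully down, press the blue glass-programme key fully down so that it stays down, then press the green start key fully down and let it spring back up. Do not press the yellow or red key, do not pick up, tip or push away the loose grey switch box that carries the rocker, and leave the glasses and everything else where they stand.

Things in the scene. Friction and masses are not known exactly. Their poses are not given: they have to be found in the camera images.
- isolator: mains switch box, grey, loose on the table on rubber feet (about 1.2 kg): 64 (x) x 130 (y) x 50 mm high. Origin: centre of its underside; z up. The rocker sits on its top, with the pivot along the box's x, the white-striped ON end towards the box's +y and the OFF end towards -y. Press only, straight down
- rocker (a joint): mains rocker, angle in rad: about 0 is off (ON face raised, sloping up outwards 25 degrees), 0.44 is fully on, at the stop (ON face level, OFF face raised); it turns about the pivot along the box's x, 66 mm above the table. It needs about 3 to 4 N at the ON end and stays where it is left
- rocker_on (a point): on the white stripe of the rocker's ON face, 26 mm out from the pivot; the face is 32 mm wide (box x) and runs from the pivot to 34 mm out. Height above the table about 77 mm when off, 66 mm when fully on; this is the place to press (fingers that reach past the pivot line would meet the other face)
- console: washer control console, white, fixed: 200 (x) x 180 (y) x 60 mm high, a blank dark display along its far (+x) edge. Origin: centre of its underside. Four keys stand on top, on a 75 mm square grid (centres at console x -49.5 and +25.5, y -37.5 and +37.5 mm); which colour is where varies
- key_blue_top (a point): centre of the top face of the blue key, square 30 mm cap; a latching key without a spring: it needs about 3 N and stays down where it is left; moves down with the key. Key up: 82 mm above the table, 10 mm above its round grey 48 mm wide housing (housing top at 72 mm). Its x and y tell which of the four places the key is in
- key_blue (a joint): blue glass-programme key, press depth in m: 0 up, 0.006 fully down; stays down
- key_blue_base: housing of the blue key (grey disc 48 mm across, 12 mm high), fixed; origin at the centre of its underside, 60 mm above the table
- key_green_top (a point): centre of the top face of the green key, round cap 34 mm across; a spring key: about 1.2 N to start it, 3.6 N fully down, springs back up when let go; moves down with the key. Key up: 82 mm above the table, 10 mm above its round grey 48 mm wide housing (housing top at 72 mm). Its x and y tell which of the four places the key is in
- key_green (a joint): green start key, press depth in m: 0 up, 0.006 fully down; springs back
- key_green_base: housing of the green key (as the blue one's)
- key_yellow_top (a point): centre of the top face of the yellow key, square 30 mm cap; a latching key without a spring: it needs about 3 N and stays down where it is left; moves down with the key. Key up: 82 mm above the table, 10 mm above its round grey 48 mm wide housing (housing top at 72 mm). Its x and y tell which of the four places the key is in
- key_yellow (a joint): yellow key (another programme), press depth in m; leave it up
- key_red_top (a point): centre of the top face of the red key, square 30 mm cap; a latching key without a spring: it needs about 3 N and stays down where it is left; moves down with the key. Key up: 82 mm above the table, 10 mm above its round grey 48 mm wide housing (housing top at 72 mm). Its x and y tell which of the four places the key is in
- key_red (a joint): red key (drain), press depth in m; leave it up
- glass_a: small stem glass standing upside down, 62 mm wide, 97 mm tall, near one long side of the switch box (loose). Origin: centre of its underside
- glass_b: another such glass, towards the robot (loose)
- tablet_jar: white jar with orange cap, 54 mm wide, 70 mm tall, at the switch box's other long side (loose). Origin: centre of its underside
- mug: white mug, 74 mm wide, 85 mm tall, handle at its +y (loose). Origin: centre of its underside
- brush: dish brush lying on the table, 180 mm long along its x (loose)
- rinse_bottle: blue rinse-aid bottle, 66 mm wide, 145 mm tall, left of the controls (loose). Origin: centre of its underside
- bowl: blue bowl, 100 mm wide, 45 mm tall, left of the controls (loose). Origin: centre of its underside

How it is judged:
On the way, in this order (a step that is already met when the one before it is completed fails the run):
1. the mains rocker is pushed on with the fingers (value of joint rocker above 0.36 rad and contact force between the fingers and isolator above 0.3 N), for 0.05 s.
2. then the blue key is pressed down with the fingers (value of joint rocker above 0.36 rad and value of joint key_blue above 0.0045 m and contact force between the fingers and key_blue_base above 0.3 N), for 0.05 s.
3. then the green key is pressed down with the fingers (value of joint rocker above 0.36 rad and value of joint each of key_blue, key_green above 0.0045 m and contact force between the fingers and key_green_base above 0.3 N), for 0.05 s.
At the end, for the whole second after the job is handed in: The rocker is on (past 0.36 of 0.44 rad), the blue key is down (past 4.5 of 6 mm), the green key is back up (within 1.5 mm), yellow and red are up (within 2 mm), the switch box stands within 30 mm of its start, and each bystander within 25 mm of its own (value of joint rocker above 0.36 rad and value of joint key_blue above 0.0045 m and value of joint key_green below 0.0015 m and value of joint each of key_yellow, key_red below 0.002 m and height (world z) of isolator below 0.008 m and distance of isolator from where it was at the start of the episode below 0.03 m and angle between isolator's own z axis and vertical below 0.08 rad and distance of each of glass_a, glass_b, tablet_jar, mug, brush, rinse_bottle, bowl from where it was at the start of the episode below 0.025 m); the robot touches nothing.
It fails at once if the blue key was pressed before the mains rocker was on (value of joint key_blue above 0.003 m and not (value of joint rocker above 0.36 rad)).
It fails at once if the green key was pressed before the rocker was on and the blue key down (value of joint key_green above 0.003 m and not (value of joint rocker above 0.36 rad and value of joint key_blue above 0.0045 m)).
It fails at once if the yellow or red key was pressed (value of joint any of key_yellow, key_red above 0.002 m).
It fails at once if the switch box was lifted, tipped or pushed away (not (height (world z) of isolator below 0.008 m and distance of isolator from where it was at the start of the episode below 0.03 m and angle between isolator's own z axis and vertical below 0.08 rad)).
It fails at once if a bystander was lifted, knocked or shifted (distance of any of glass_a, glass_b, tablet_jar, mug, brush, rinse_bottle, bowl from where it was at the start of the episode above 0.025 m).
It also fails if it takes over 51 s, if anything falls off the work surface, if the arm or the gripper's body presses on something with over 40 N, if the wrist force passes 120 N, or if a joint passes its speed limit or range.

## Robot

A 7-joint arm with a two-finger parallel gripper is mounted at the origin on the work surface. World frame = base frame: x ahead of the robot, y to its left, z up, the work surface at z = 0. Lengths are in m, angles in rad, forces in N, time in s.
With the tool pointing down it reaches from about 0.425 to 0.925 m from the base axis. Payload 6.8 kg.
Tool frame: the origin (TCP) lies on the mounting face of the last link; the fingertips stand 173 mm ahead of it and the grasp point (between the pads) lies 155 mm ahead of it; z points along the fingers, y is the direction in which the jaws open and shut (so a half turn about z gives the same grasp; the last joint's range is limited). The gripper opens to 85 mm and grips with 20 to 120 N. Pads are 22 mm wide; open, the fingers measure 114 mm over their backs; the gripper's body (76 mm by 85 mm) begins 54 mm behind the grasp point. The pads swing forward as they close: fully open they stand 13 mm farther back than shut.
Start: joints at [-1.453, 0.477, 0.022, 1.555, -0.011, 1.109, -0.083], TCP at [0.151, 0.658, 0.405] pointing down, gripper open.
Joint ranges: [-2.96, 2.96], [-0.34, 2.1], [-1.41, 1.46], [0.24, 2.44], [-1.37, 4.51], [0.17, 1.92], [-2.96, 2.96]. Speed limits (rad/s): [2.39, 2.39, 3.14, 3.14, 3.14, 3.14, 3.14].

## Interface

Orientations are given as a unit quaternion [w, x, y, z].
In Python, from station import sensors, read_camera, bot gives the robot as it stands. The module is installed in compiled form; this text tells all that it offers.
- The arm moves only by the tool play_rows, never from a script. Its argument "commands" is a list of rows, each a list of 4 numbers: the shift along the tool's x, y, z in m, then the turn about the tool's z in degrees. A call has 1 to 20 rows; each row shifts and turns the commanded pose from where the row before left it, along the tool's axes as they then stand; what a row does not reach is not made up. A row lasts 1/10 s, in which the tool goes at most 50 mm and 8.59 degrees, less where a joint would pass 70% of its speed; a pose out of reach is approached as far as the arm can. A call with a gripper value outside its range is refused whole. "claw" is the finger opening in m, from 0 to 0.0854, set as the call begins (left out, the last holds). The fingers move at their own pace and stop on an object; "force" is the grip in N (left out, the last holds). Time passes only in rows, so rows that do not move let the fingers close. It gives the time, the measured TCP pose, the force and the opening at its end, in the units of the state.
- sensors.get_obs(): the state, without advancing time (a new reading comes with each control period).
- read_camera(name): name is "side" or "top"; returns a dict with "frame" (400x640x3 uint8, blue, green, red), "depth" (400x640 float32, m along the optical axis (not along the pixel's ray), 0 where there is no reading), "fx", "fy", "cx", "cy" (pixels), "rvec" (rotation vector, rad) and "tvec" (3), from world to camera coordinates, as OpenCV has them. Camera axes: x right, y down, z forward; pixel columns grow to the right and rows downward; lengths in m; the calibration is good to about 2 mm. A picture is of the moment at which its call begins.
- bot.hand_in(): hands the job in, once; it reports no verdict.
The state is a dict: "t": time; "q": joint angles; "joint_vel": joint speeds; "joint_torque": joint torques, N m; "eef_pos": TCP position; "tool_rot": TCP orientation; "contact_force": force on the tool from outside, world axes, zero at the start; "torque": the same for the moment, N m; "gripper_width": opening from 0.0 (shut) to 1.0 (fully open).
Only numpy, scipy, OpenCV 4.12 (cv2) and the standard library are available. Lean on these libraries where they do the work, as an engineer would, in place of code of your own. Each camera call takes 0.05 s, during which the arm holds its last target.

## Working session

There is one attempt and no reset: what is moved stays moved. The work goes in short steps, Python scripts to look and compute and a tool call to move; the robot and the scene stay as the last step left them, time stands still between calls to the robot, and variables do not carry over. Pictures are saved under pics/ and viewed, and the job is handed in when it is done.

Besides the shell and the picture viewer there is one more tool, called after "Request:" as name(argument=value, ...) on one line, values as JSON. play_rows: Moves the arm, as the interface text tells. Its arguments: {"type":"object","properties":{"commands":{"type":"array"},"claw":{"type":"number"},"force":{"type":"number"}},"required":["commands"]}

```bash
mkdir -p pics
python3 - <<'E'
from station import sensors, read_camera, bot
import cv2,numpy as np
print(sensors.get_obs())
for n in("top","side"):
    c=read_camera(n); cv2.imwrite(f"pics/{n}0.png",c["frame"]); np.savez(f"{n}0.npz",**c)
    print(n,c["fx"],c["cx"],c["cy"],c["rvec"],c["tvec"])
E
```

```text
{'t': 0.0, 'q': array([-1.45306209,  0.47780023,  0.02235363,  1.55644082, -0.01150209,
        1.10933643, -0.08311832]), 'joint_vel': array([-0.00126539, -0.00173252, -0.00024349, -0.00040701, -0.00108081,
        0.00052283, -0.00065353]), 'joint_torque': array([-9.88805641e-05, -5.96472144e+01,  1.60794508e+00, -2.81192815e+01,
        1.24683027e-02,  9.61286947e-03, -2.04765161e-05]), 'eef_pos': array([0.1510822 , 0.65758969, 0.40373011]), 'tool_rot': array([-3.33149023e-05,  1.12682182e-01,  9.93630648e-01, -9.27627307e-04]), 'contact_force': array([-0.028465  , -0.02947484, -0.30412243]), 'torque': array([-0.01522138,  0.08246652, -0.03368922]), 'gripper_width': 1.0015993249533899}
top 447.2234948677375 323.0510348179996 202.1358376167624 [ 2.14538785 -2.13284436  0.13070713] [0.00717024 0.56523705 1.14532618]
side 497.0826651541107 318.5088183606456 200.11177886226886 [ 0.45545008 -2.71728134  1.18104141] [0.55509738 0.17554823 1.0666012 ]
```

View pics/top0.png

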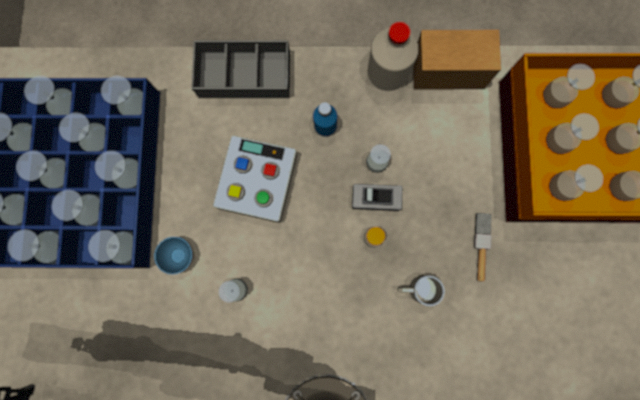

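View pics/side0.png

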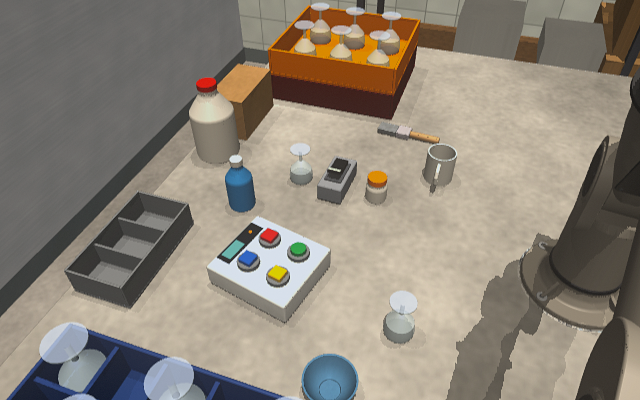

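The top view shows the console around (255,180) with blue (243,163), red (270,170), yellow (235,191) and green (263,198). The switch box is at about (377,196), with its white stripe towards the left (+y). Next I'll measure these.

```bash
cat > h.py <<'E'
import cv2,numpy as np
def load(n): return dict(np.load(n,allow_pickle=True))
def ray(c,uv):
    R=cv2.Rodrigues(c["rvec"])[0]; o=-R.T@c["tvec"]
    d=R.T@np.array([(uv[0]-c["cx"])/c["fx"],(uv[1]-c["cy"])/c["fy"],1]); return o,d
def plane(c,uv,z):
    o,d=ray(c,uv); return o+d*(z-o[2])/d[2]
def tri(c1,u1,c2,u2):
    o,d=ray(c1,u1);p,e=ray(c2,u2)
    s=np.linalg.lstsq(np.c_[d,-e],p-o,rcond=None)[0]; a=o+s[0]*d;b=p+s[1]*e
    return (a+b)/2,np.linalg.norm(a-b)
def blobs(c,lo,hi,box):
    x0,y0,x1,y1=box
    h=cv2.cvtColor(c["frame"],cv2.COLOR_BGR2HSV)
    m=np.zeros(h.shape[:2],np.uint8); m[y0:y1,x0:x1]=cv2.inRange(h,lo,hi)[y0:y1,x0:x1]
    n,l,s,ce=cv2.connectedComponentsWithStats(m)
    if n<2: return None
    i=1+np.argmax(s[1:,4]); return ce[i],s[i],l==i
E
python3 - <<'E'
from h import *
t,s=load("top0.npz"),load("side0.npz")
col=dict(blue=((105,120,60),(125,255,255)),red=((0,150,80),(6,255,255)),yellow=((22,120,100),(33,255,255)),green=((45,120,60),(75,255,255)))
P={}
for k,(lo,hi) in col.items():
    a=blobs(t,lo,hi,(215,150,300,220)); b=blobs(s,lo,hi,(230,220,330,300))
    p=plane(t,a[0],.08);q=plane(s,b[0],.08); P[k]=p
    print(k,a[0].round(1),a[1][4],b[0].round(1),b[1][4],p.round(4),q.round(4),tri(t,a[0],s,b[0]))
import itertools
for a,b in itertools.combinations(P,2): print(a,b,np.linalg.norm(P[a]-P[b]).round(4))
for n,c,(x0,y0,x1,y1) in(("t",t,(340,170,415,225)),("s",s,(300,140,370,210))):
    cv2.imwrite(f"pics/iso_{n}.png",cv2.resize(c["frame"][y0:y1,x0:x1],None,fx=8,fy=8,interpolation=cv2.INTER_CUBIC))
E
```

```text
blue [241.5 163.2] 116 [247.1 257.9] 181 [0.6608 0.2225 0.08  ] [0.6635 0.2263 0.08  ] (array([0.66325327, 0.22372632, 0.0766139 ]), np.float64(0.0034244176343714854))
red [269.4 169.3] 114 [268.4 234.9] 149 [0.645  0.1494 0.08  ] [0.6477 0.153  0.08  ] (array([0.64734561, 0.1503195 , 0.07680386]), np.float64(0.0033652700834906984))
yellow [234.4 190.9] 132 [276.9 272. ] 170 [0.5878 0.2387 0.08  ] [0.5911 0.2408 0.08  ] (array([0.58982701, 0.23953742, 0.07845295]), np.float64(0.003602642854996215))
green [262.5 197.1] 110 [297.9 248. ] 139 [0.5719 0.1656 0.08  ] [0.5743 0.1677 0.08  ] (array([0.57351349, 0.16617997, 0.07827029]), np.float64(0.002706358365351402))
blue red 0.0748
blue yellow 0.0748
blue green 0.1055
red yellow 0.106
red green 0.0748
yellow green 0.0748
```

View pics/iso_t.png

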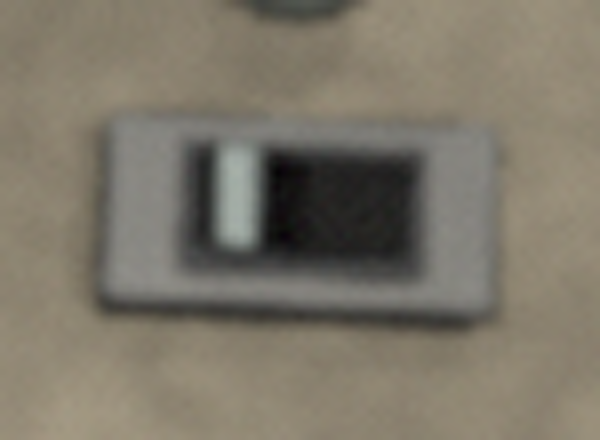

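View pics/iso_s.png

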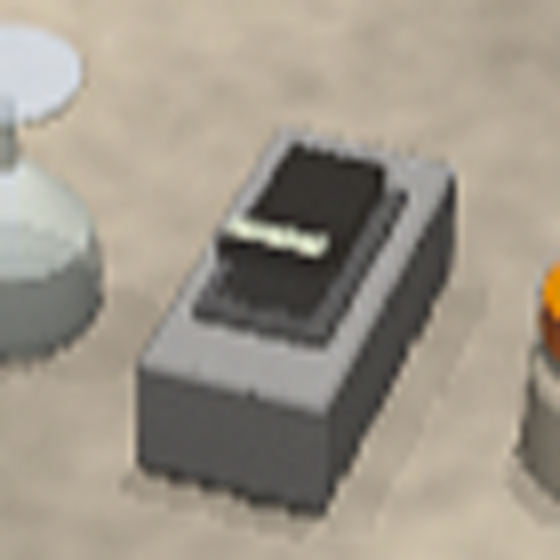

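```bash
cat >> h.py <<'E'
def crop(uv,x0,y0,k=8): return ((uv[0]+.5)/k-.5+x0,(uv[1]+.5)/k-.5+y0)
E
python3 - <<'E'
from h import *
from scipy.spatial.transform import Rotation as Ro
t,s=load("top0.npz"),load("side0.npz")
a=crop((238,197),340,170); b=crop((279,237),300,140)
print("stripe",plane(t,a,.077),plane(s,b,.077),tri(t,a,s,b))
C=[plane(t,crop(u,340,170),.05) for u in((105,118),(495,130),(490,318),(100,305))]
print(np.mean(C,0),[np.linalg.norm(C[i]-C[(i+1)%4]).round(4) for i in range(4)])
ax=C[0]-C[1]+C[3]-C[2]; ax/=np.linalg.norm(ax); print("boxy",ax,"predicted stripe",np.mean(C,0)+ax*.0236)
S=[plane(s,crop(u,300,140),.05) for u in((285,130),(452,170),(325,408),(140,368))]
print("side box",np.mean(S,0),[np.linalg.norm(S[i]-S[(i+1)%4]).round(4) for i in range(4)])
from station import sensors
q=sensors.get_obs()["tool_rot"]; print(Ro.from_quat(np.r_[q[1:],q[0]]).as_matrix().round(4))
E
```

```text
stripe [ 0.58109471 -0.10895362  0.077     ] [ 0.58293125 -0.10706034  0.077     ] (array([ 0.58240914, -0.10890135,  0.07543674]), np.float64(0.0021358913413254657))
[ 0.57873816 -0.13060896  0.05      ] [np.float64(0.1283), np.float64(0.0624), np.float64(0.1273), np.float64(0.0623)]
boxy [0.02820928 0.99960204 0.        ] predicted stripe [ 0.57940389 -0.10701835  0.05      ]
side box [ 0.58148879 -0.12756104  0.05      ] [np.float64(0.0583), np.float64(0.1246), np.float64(0.0598), np.float64(0.1281)]
[[-9.746e-01  2.239e-01 -2.000e-04]
 [ 2.239e-01  9.746e-01 -1.600e-03]
 [-2.000e-04 -1.600e-03 -1.000e+00]]
```

Request:
play_rows(commands=[[-0.0236,-0.026,0,0],[-0.0236,-0.026,0,0],[-0.0236,-0.026,0,0],[-0.0236,-0.026,0,0],[-0.0236,-0.026,0,0],[-0.0236,-0.026,0,0],[-0.0236,-0.026,0,0],[-0.0236,-0.026,0,0],[-0.0236,-0.026,0,0],[-0.0236,-0.026,0,0],[-0.0236,-0.026,0,0],[-0.0236,-0.026,0,0],[-0.0236,-0.026,0,0],[-0.0236,-0.026,0,0],[-0.0236,-0.026,0,0],[-0.0236,-0.026,0,0],[-0.0236,-0.026,0,0],[-0.0236,-0.026,0,0],[-0.0236,-0.026,0,0],[-0.0236,-0.026,0,0]], claw=0, force=40)

```text
t: 2.1
eef_pos: [0.495, 0.044, 0.4045]
tool_rot: [-0.0, 0.113, 0.994, 0.0]
contact_force: [0.5, 0.8, -0.2]
gripper_width: -0.001
```

Request:
play_rows(commands=[[-0.0236,-0.026,0,0],[-0.0236,-0.026,0,0],[-0.0236,-0.026,0,0],[-0.0236,-0.026,0,0],[-0.0236,-0.026,0,0],[0,0,0,0],[0,0,0.02,0],[0,0,0.02,0],[0,0,0.02,0],[0,0,0.02,0],[0,0,0.02,0],[0,0,0.02,0],[0,0,0,0],[0,0,0,0],[0,0,0,0]])

```text
t: 3.6
eef_pos: [0.581, -0.1076, 0.2858]
tool_rot: [0.001, 0.113, 0.994, 0.0]
contact_force: [0.3, -0.3, 0.2]
gripper_width: -0.001
```

```bash
cat > look.py <<'E'
import sys
from h import *
from station import sensors, read_camera
tag=sys.argv[1]; o=sensors.get_obs(); print(o["t"],o["eef_pos"].round(4),o["tool_rot"].round(4),o["contact_force"].round(2))
x0,y0,x1,y1=map(int,sys.argv[2:6]); c=read_camera("side"); np.savez("side_"+tag+".npz",**c)
k=min(800/(x1-x0),600/(y1-y0)); print("scale",k)
cv2.imwrite(f"pics/{tag}.png",cv2.resize(c["frame"][y0:y1,x0:x1],None,fx=k,fy=k,interpolation=cv2.INTER_CUBIC))
E
python3 look.py a 260 60 420 180
```

```text
3.6 [ 0.581  -0.1076  0.2858] [8.000e-04 1.126e-01 9.936e-01 1.000e-04] [ 0.33 -0.32  0.19]
scale 5.0
```

View pics/a.png

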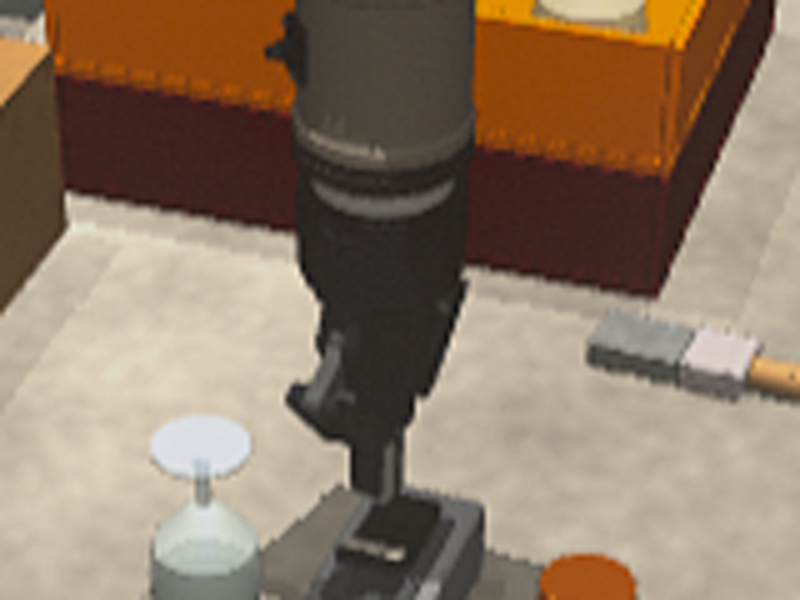

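Run:
```python
from h import *
c=load("side_a.npz")
for z in(.1128,.1):
  print(cv2.projectPoints(np.array([[.581,-.1076,z]]),c["rvec"],c["tvec"],np.array([[c["fx"],0,c["cx"]],[0,c["fy"],c["cy"]],[0,0,1]],float),None)[0].ravel())
print(plane(c,crop((377,490),260,60,5),.1128))
```

```text
[335.42220819 157.80760889]
[335.35824141 161.93822998]
[ 0.58222424 -0.1080513   0.1128    ]
```

Tip is where the model puts it (within 1.5 mm). Pressing down now.

Request:
play_rows(commands=[[0,0,0.01,0],[0,0,0.01,0],[0,0,0.008,0],[0,0,0.004,0],[0,0,0.004,0],[0,0,0.003,0],[0,0,0.003,0],[0,0,0.003,0],[0,0,0.002,0],[0,0,0,0],[0,0,0,0]])

```text
t: 4.75
eef_pos: [0.5809, -0.1076, 0.2392]
tool_rot: [0.0, 0.113, 0.994, 0.001]
contact_force: [-4.7, 4.0, 16.6]
gripper_width: 0.002
```

```bash
python3 look.py b 280 120 400 210
```

```text
4.75 [ 0.5809 -0.1076  0.2392] [4.000e-04 1.126e-01 9.936e-01 6.000e-04] [-4.74  3.96 16.63]
scale 6.666666666666667
```

View pics/b.png

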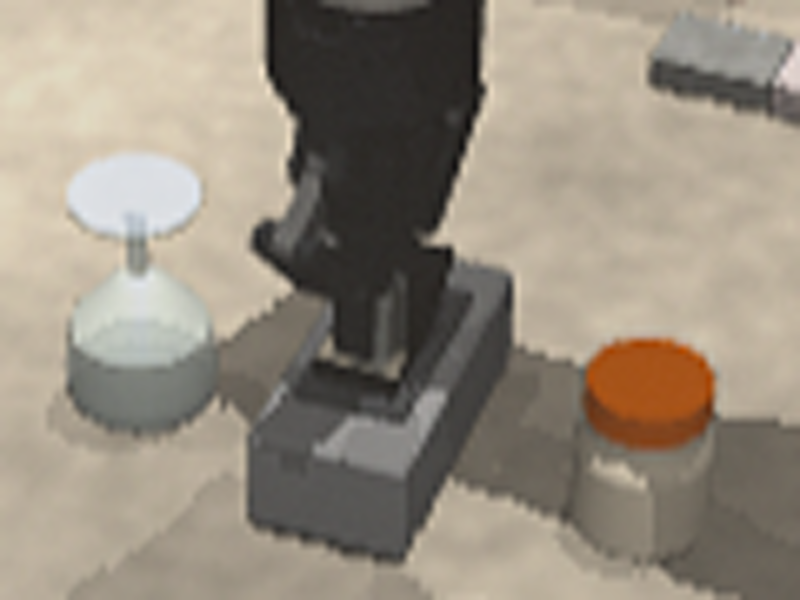

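Request:
play_rows(commands=[[0,0,-0.005,0],[0,0,-0.015,0],[0,0,-0.025,0],[0,0,-0.025,0],[0,0,-0.025,0],[0,0,-0.025,0],[0,0,0,0],[-0.0004,0.0285,0,0],[-0.0004,0.0285,0,0],[-0.0004,0.0285,0,0],[-0.0004,0.0285,0,0],[-0.0004,0.0285,0,0],[-0.0004,0.0285,0,0],[-0.0004,0.0285,0,0],[-0.0004,0.0285,0,0],[-0.0004,0.0285,0,0],[-0.0004,0.0285,0,0],[-0.0004,0.0285,0,0],[-0.0004,0.0285,0,0]])

```text
t: 6.7
eef_pos: [0.6619, 0.2253, 0.3571]
tool_rot: [-0.0, 0.113, 0.994, -0.0]
contact_force: [0.6, 0.2, 0.0]
gripper_width: -0.001
```

```bash
python3 look.py c 200 100 400 250
```

```text
6.7 [0.6619 0.2253 0.3571] [-3.000e-04  1.129e-01  9.936e-01 -5.000e-04] [0.59 0.22 0.01]
scale 4.0
```

View pics/c.png

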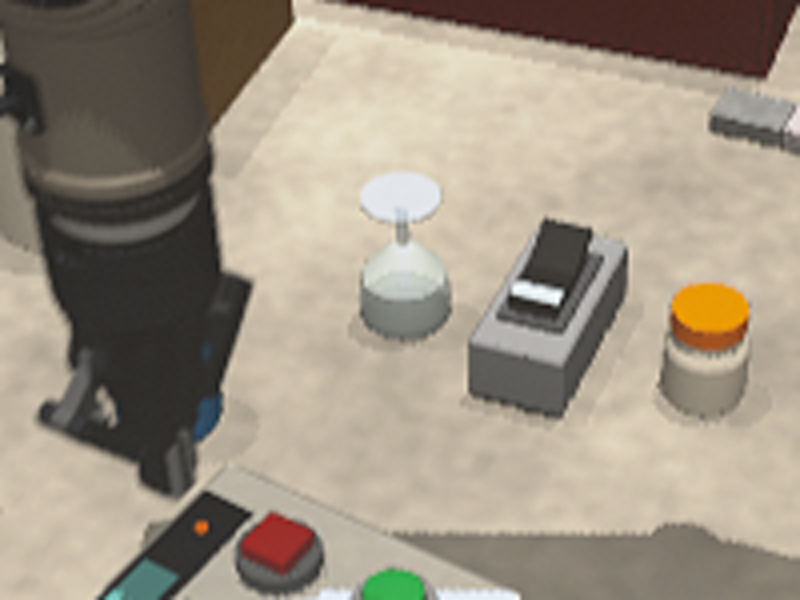

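The rocker is on (ON face level, OFF face raised at crop (565,245)), and the box is unmoved. Next is the blue key.

Request:
play_rows(commands=[[0,0,0.02,0],[0,0,0.02,0],[0,0,0.02,0],[0,0,0.02,0],[0,0,0.012,0],[0,0,0.006,0],[0,0,0.003,0],[0,0,0.003,0],[0,0,0.003,0],[0,0,0.002,0],[0,0,0,0],[0,0,0,0]])

```text
t: 7.95
eef_pos: [0.6621, 0.2244, 0.2495]
tool_rot: [0.0, 0.113, 0.994, 0.0]
contact_force: [-2.1, -1.0, 5.4]
gripper_width: 0.001
```

```bash
python3 look.py d 200 200 340 305
```

```text
7.95 [0.6621 0.2244 0.2495] [4.000e-04 1.127e-01 9.936e-01 2.000e-04] [-2.13 -1.04  5.43]
scale 5.714285714285714
```

View pics/d.png

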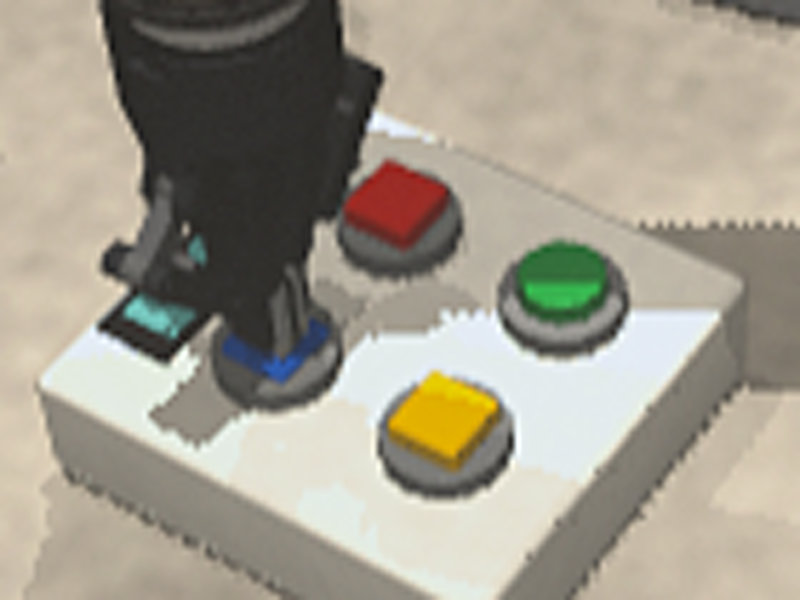

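Request:
play_rows(commands=[[0,0,0.001,0],[0,0,0.001,0],[0,0,0,0]])

```text
t: 8.3
eef_pos: [0.6622, 0.2243, 0.2492]
tool_rot: [0.0, 0.113, 0.994, 0.001]
contact_force: [-7.1, -1.8, 17.6]
gripper_width: 0.0
```

Force climbs without travel, so the blue key is at its stop. Lift and move to green.

Request:
play_rows(commands=[[0,0,-0.005,0],[0,0,-0.01,0],[0,0,-0.025,0],[0,0,-0.025,0],[0,0,0,0],[0.0148,-0.0152,0,0],[0.0148,-0.0152,0,0],[0.0148,-0.0152,0,0],[0.0148,-0.0152,0,0],[0.0148,-0.0152,0,0],[0,0,0,0],[0,0,0,0]])

```text
t: 9.5
eef_pos: [0.5728, 0.1672, 0.3118]
tool_rot: [0.0, 0.113, 0.994, 0.0]
contact_force: [-0.1, 0.4, -0.3]
gripper_width: -0.001
```

```bash
python3 look.py e 200 200 340 305
```

```text
9.5 [0.5728 0.1672 0.3118] [2.000e-04 1.127e-01 9.936e-01 2.000e-04] [-0.1   0.36 -0.3 ]
scale 5.714285714285714
```

View pics/e.png

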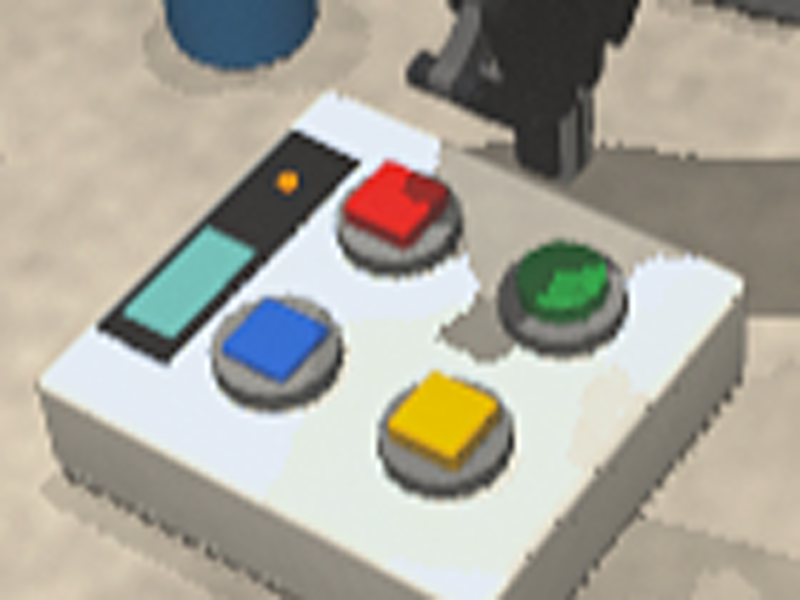

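The blue key stays down at (275,340), lower than red and yellow. Now green.

Request:
play_rows(commands=[[0,0,0.02,0],[0,0,0.02,0],[0,0,0.01,0],[0,0,0.004,0],[0,0,0.003,0],[0,0,0.003,0],[0,0,0.003,0],[0,0,0.002,0],[0,0,0.001,0],[0,0,0,0],[0,0,0,0]])

```text
t: 10.65
eef_pos: [0.5732, 0.1669, 0.2491]
tool_rot: [0.0, 0.113, 0.994, 0.001]
contact_force: [-10.1, -1.7, 27.7]
gripper_width: -0.001
```

Green is at its stop: 27.7 N with the tip at 76 mm. Lift clear and check.

Request:
play_rows(commands=[[0,0,-0.005,0],[0,0,-0.01,0],[0,0,-0.025,0],[0,0,-0.025,0],[0,0,-0.025,0],[0,0,-0.025,0],[0,0,-0.025,0],[0,0,-0.025,0],[0,0,0,0],[0,0,0,0],[0,0,0,0]])

```text
t: 11.75
eef_pos: [0.5723, 0.167, 0.4098]
tool_rot: [-0.001, 0.113, 0.994, -0.0]
contact_force: [-0.5, -0.6, -0.2]
gripper_width: 0.001
```

```bash
python3 look.py f 200 130 440 310
python3 - <<'E'
from h import *
from station import read_camera
a=load("side0.npz"); b=load("side_f.npz")
c=read_camera("top"); cv2.imwrite("pics/topf.png",c["frame"])
E
```

```text
11.75 [0.5723 0.167  0.4098] [-7.000e-04  1.126e-01  9.936e-01 -4.000e-04] [-0.45 -0.63 -0.2 ]
scale 3.3333333333333335
```

View pics/f.png

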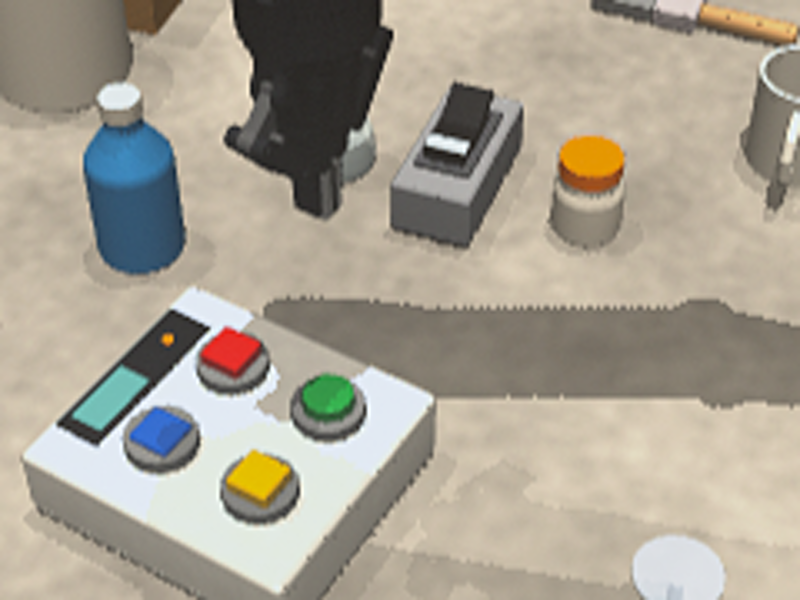

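View pics/topf.png

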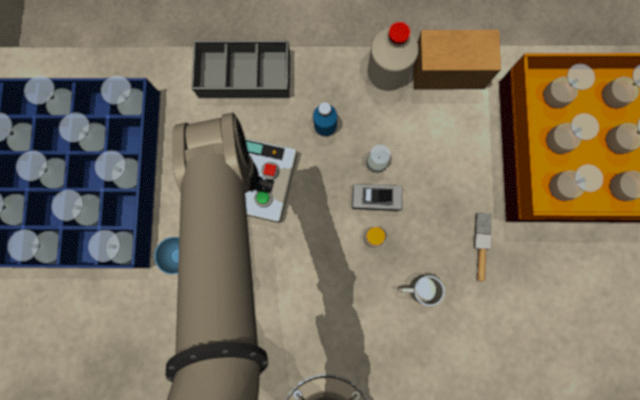

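The pictures show the rocker on (crop (460,125)), blue down (160,432), and green, red and yellow up. The switch box and the bystanders in view are at their first positions, so I'm handing in.

```bash
python3 -c "
from station import bot
print(bot.hand_in())"
```

```text
the job is handed in; nothing more can be done
None
```

I pressed the three controls in order with closed fingertips and handed the job in at about 12 s. No verdict was reported.

| Control | Fingertip height at the stop | Force at the stop | State in the last pictures |
|---|---|---|---|
| Rocker, white-striped end | 66 mm | about 17 N | on (ON face level, OFF face raised) |
| Blue key | 76 mm | about 18 N | down, and stayed down |
| Green key | 76 mm | about 28 N | sprung back up |

- **Other objects:** Yellow and red look up, judged by eye. The switch box, jar, mug, brush and rinse bottle appear where they started, also by eye. In the last pictures the arm hid glass_b and part of the bowl in the top view, and only the top of glass_b shows in the side view.
- **Arm at hand-in:** The arm was clear of everything, with the fingertips about 0.24 m above the table and no real contact force.
- **Disagreement:** The two cameras differed by about 2–5 mm on the key and stripe positions, so I used roughly their averages. Their triangulated key heights came out 77–78 mm against the given 82 mm. The fingertip check over the rocker agreed within about 1.5 mm.

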